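# Shut the lathe's pulley cover and hold its bayonet lock knob home

### The job

The pulley cover on top of the wood lathe's headstock is open: swing it fully shut, so that its tab drops behind the front rim. Then take the red lock knob from the rack block, push it through the slot in the cover's lock socket against the spring until its flange is flush, and turn it a quarter turn clockwise (seen from above) to lock it. Do not let go: finish gripping the knob and still pressing it down flush, so that I can nip up its locking screw, and leave the other tools where they are.

Things in the scene. Friction and masses are not known exactly. Their poses are not given: they have to be found in the camera images.
- pulley_cover (a joint): angle of the cream sheet-steel cover (144 x 164 mm, 4 mm thick) on the lathe's headstock, hinged along the top edge far from the robot; 0 = shut, level, at its stop; grows as it opens upward and away, rad. Starts 0.75 to 1.25 open. Stiff hinge: it stays at any angle, about 1.5 to 3 N at cover_push moves it. Shut it by pushing on its outer face, from the far side over and down
- cover_hinge (a point): point on the hinge line (along y), mid-width of the cover, 205 mm above the bench, level with the shut cover's top face. Lathe's axes: x from the headstock's front (robot's side) to its rear, y along the spindle to the headstock's outer end, z up. Shut, the cover reaches 140 mm from here to -x. The motor (115 mm high) lies behind the headstock
- cover_push (a point): point on the cover's outer face (its top when shut) good for pushing, on plain sheet: 115 mm from the hinge line, 35 mm off mid-width to +y; its axes turn with the cover (z out of the outer face, x from the front edge to the hinge)
- cover_tab (a point): lower end of the 14 mm deep steel tab under the cover's front edge; it drops behind the headstock's front wall in the last 0.1 rad
- socket_mouth (a point): centre of the lock socket's slot, in its top face: steel plate 36 x 38 mm fixed to the headstock, 205 mm above the bench, flush with the shut cover's top in a 39 x 41 mm cut-out (centred 95 mm from the hinge line, 35 mm off mid-width to -y). Lathe's axes as for cover_hinge. The slot is 11 mm wide (x), 26 mm long (y), the plate 4 mm thick
- socket_post (a point): top of the sprung brass post inside the socket, 9 mm under its top face when free: 4 N when first touched, 0.8 N more per mm, 12 N with the knob home. The lugs turn freely with the knob pressed to within about 1 mm of flush, clockwise only, up to a stop at a quarter turn (0.15 rad of play). If let go when turned, the knob is caught but springs up 4 mm
- knob_grip (a point): centre of the red lock knob's wing, 26 mm above its flange's underside. The wing is 44 mm long (knob x), 13 mm thick (knob y), and rises 34 mm above the flange (50 mm diameter, 6 mm thick); z up; about 110 g. It starts upright in one of three holes (80 mm apart, 27 mm wide) of a wooden rack block 66 mm high, flange on the block
- knob_seat (a point): centre of the underside of the knob's flange; at socket_mouth when home. Axes of the knob. Below it a steel stem (8 mm) carries a T-shaped head with two lugs: 22 mm long along x like the wing, 7 mm thick, foot rounded and 19 mm below the flange. So the wing lies along the slot (socket y) to enter and along socket x when locked
- knob_lug (a point): outer end of the lug on the knob's +x side, 11 mm from the knob's axis, 12 mm below the flange's underside. Axes of the knob
- live_centre_mid (a point): bystander: revolving centre standing in the rack block, dark steel body 40 mm wide and 30 mm high with a cone 24 mm high on top; point at half the body's height
- spur_centre_mid (a point): bystander: spur drive centre standing in the rack block, bright steel head 38 mm wide, 32 mm high over its point; point 10 mm above the block
- gouge_mid (a point): bystander: turning gouge lying on the bench, 405 mm long, dark wood handle 32 mm thick; point on its axis, x along the tool to the tip
- bowl_mid (a point): bystander: turned wooden bowl, 100 mm wide and 42 mm high, on the bench; point at half its height
Mind the look-alikes: they are no part of the job. Of the things shaped like the part that bears knob_grip, the red one is meant.

How it is judged (in metres and radians):
On the way, in this order (a step that is already met when the one before it is completed fails the run):
1. the pulley cover is swung fully shut, its tab behind the rim (value of joint pulley_cover below 0.035 rad), for 0.2 s.
2. the knob's lugs are pushed through the slot, wing along the slot, spring compressed (value of joint pulley_cover below 0.035 rad and horizontal distance between knob_seat and socket_mouth below 0.005 m and z of knob_seat in the frame of socket_mouth below 0.003 m and angle between the x axis of knob_seat and the y axis of socket_mouth, either way round below 0.5 rad).
3. the knob, pressed in, is half way round its quarter turn, on the clockwise side of the slot (value of joint pulley_cover below 0.035 rad and horizontal distance between knob_seat and socket_mouth below 0.005 m and z of knob_seat in the frame of socket_mouth below 0.005 m and ((x of knob_lug in the frame of socket_mouth above 0.005 m and y of knob_lug in the frame of socket_mouth above 0.005 m) or (x of knob_lug in the frame of socket_mouth below -0.005 m and y of knob_lug in the frame of socket_mouth below -0.005 m))).
At the end, for the whole second after the job is handed in: The cover is shut (below 0.035 rad); the knob sits upright in the socket (within 5 mm and 0.1 rad), its flange held down to within 2 mm of flush against the spring, its wing turned to within 0.25 rad of the locked direction, at rest, and the fingers still grip it (more than 3 N) (value of joint pulley_cover below 0.035 rad and horizontal distance between knob_seat and socket_mouth below 0.005 m and z of knob_seat in the frame of socket_mouth below 0.002 m and angle between the x axis of knob_seat and the x axis of socket_mouth, either way round below 0.25 rad and angle between knob_seat's own z axis and vertical below 0.1 rad and linear speed of lock_knob below 0.02 m/s and contact force between the fingers and lock_knob above 3 N); the arm keeps its last pose, push and grip.
It fails at once if a spare centre, the gouge or the bowl is knocked more than 30 mm away (distance of any of live_centre_mid, spur_centre_mid, gouge_mid, bowl_mid from where it was at the start of the episode above 0.03 m).
It also fails if it takes over 54 s, if anything falls off the work surface, if the arm or the gripper's body presses on something with over 40 N, if the wrist force passes 120 N, or if a joint passes its speed limit or range.

### The arm

A 6-joint arm with a two-finger parallel gripper is mounted at the origin on the work surface. World frame = base frame: x ahead of the robot, y to its left, z up, the work surface at z = 0. Lengths are in m, angles in degrees, forces in N, time in s.
With the tool pointing down it reaches from about 0.35 to 0.925 m from the base axis. Payload 6.4 kg.
Tool frame: the origin (TCP) lies on the centre line of the jaws, within the pads' length; the fingertips stand manip.finger_overhang ahead of it and the grasp point (between the pads) lies 11 mm behind it (manip.finger_overhang is the distance from the TCP to the fingertips, in m); z points along the fingers, y is the direction in which the jaws open and shut (so a half turn about z gives the same grasp; the last joint's range is limited). The gripper opens to 94 mm and grips with 3 to 60 N. Pads are 16 mm wide; open, the fingers measure 119 mm over their backs; the gripper's body (75 mm by 177 mm) begins 78 mm behind the grasp point.
Start: joints at [59.639, 14.043, 89.255, -0, 76.702, -9.975], TCP at [0.226, 0.609, 0.213] pointing down, gripper open.
Joint ranges: [-179.41, 179.41], [-58.25, 129.5], [7.25, 145.43], [-54.29, 234.29], [11.92, 165.04], [-157.13, 157.13]. Speed limits (degrees/s): [147.25, 147.25, 180, 180, 180, 180].

### API

Orientations are given as [roll, pitch, yaw] about the fixed x, y, z axes, in that order (R = Rz(yaw) Ry(pitch) Rx(roll)).
In Python, from workcell import manip, imaging gives the robot as it stands. The module is installed in compiled form; this text tells all that it offers.
- The arm moves only by the tool move_arm, never from a script. Its argument "series" is one flat list of numbers, 5 for each row, row after row: the finger opening in m, from 0 to 0.094, then the shift along the tool's x, y, z in m, then the turn about the tool's z in rad. In form: [fingers, x, y, z, turn, fingers, x, y, z, turn, ...]. A call has 1 to 12 rows; each row shifts and turns the commanded pose from where the row before left it, along the tool's axes as they then stand; what a row does not reach is not made up. A row lasts 1/10 s, in which the tool goes at most 50 mm and 8.59 degrees, less where a joint would pass 70% of its speed; a pose out of reach is approached as far as the arm can. A call is refused whole if a number of a shift passes 0.05 or a number of a turn 0.15, either way. A call with a gripper value outside its range is refused whole. The fingers move at their own pace and stop on an object; "newtons" is the grip in N (left out, the last holds). Time passes only in rows, so rows that do not move let the fingers close. It gives the time, the measured TCP pose, the force and the opening at its end, in the units of the state.
- manip.read_state(): the state, without advancing time (a new reading comes with each control period).
- imaging.read_camera(name): name is "scene" or "top" or "wrist"; returns a dict with "pixels" (420x560x3 uint8, blue, green, red), "mtx" (3x3 intrinsics, pixels), "R" (3x3) and "t" (3): a world point X has camera coordinates R X + t. Camera axes: x right, y down, z forward; pixel columns grow to the right and rows downward; lengths in m; the calibration is good to about 2 mm. The wrist camera is an equidistant fisheye: a pixel r from the principal point sees the ray r / f radians off the axis. A picture is of the moment at which its call begins. There is no depth.
- manip.finish_job(): hands the job in, once; it reports no verdict.
The state is a dict: "time": time; "joints": joint angles; "qd": joint speeds; "joint_torque": joint torques, N m; "position": TCP position; "tool_rot": TCP orientation; "wrist_force": force on the tool from outside, world axes, zero at the start; "wrist_torque": the same for the moment, N m; "width": finger opening in m.
Only numpy, scipy, OpenCV 4.12 (cv2) and the standard library are available. Lean on these libraries where they do the work, as an engineer would, in place of code of your own. Each camera call takes 0.05 s, during which the arm holds its last target.

## Working session

There is one attempt and no reset: what is moved stays moved. The work goes in short steps, Python scripts to look and compute and a tool call to move; the robot and the scene stay as the last step left them, time stands still between calls to the robot, and variables do not carry over. Pictures are saved under pics/ and viewed, and the job is handed in when it is done.

Besides the shell and the picture viewer there is one more tool, called after "Call:" by a JSON object that holds its "name" and its "arguments". move_arm: Moves the arm, as the interface text tells. Its arguments: {"type":"object","properties":{"series":{"type":"array","items":{"type":"number"}},"newtons":{"type":"number"}},"required":["series"]}

```bash
mkdir -p pics; cat > h.py <<'E'
from workcell import manip, imaging
import numpy as np, cv2
def save(cams,tag):
    d={}
    for c in cams:
        r=imaging.read_camera(c); d[c]=r
        cv2.imwrite(f"pics/{tag}_{c}.png",r["pixels"]); np.savez(f"pics/{tag}_{c}.npz",**{k:r[k] for k in("pixels","mtx","R","t")})
    return d
def ld(tag,c): return np.load(f"pics/{tag}_{c}.npz")
def proj(r,X):
    p=r["R"]@np.array(X,float)+r["t"]; q=r["mtx"]@p; return q[:2]/q[2]
def ray(r,u,v):
    d=r["R"].T@np.linalg.inv(r["mtx"])@np.array([u,v,1.]); return -r["R"].T@r["t"], d/np.linalg.norm(d)
def atz(r,u,v,z):
    o,d=ray(r,u,v); return o+d*(z-o[2])/d[2]
def fray(r,u,v):
    K=r["mtx"]; x=(u-K[0,2])/K[0,0]; y=(v-K[1,2])/K[1,1]; th=np.hypot(x,y); s=np.sin(th)/th if th>1e-9 else 1
    d=r["R"].T@np.array([x*s,y*s,np.cos(th)]); return -r["R"].T@r["t"], d
def fatz(r,u,v,z):
    o,d=fray(r,u,v); return o+d*(z-o[2])/d[2]
def fproj(r,X):
    p=r["R"]@np.array(X,float)+r["t"]; K=r["mtx"]; n=np.hypot(p[0],p[1]); th=np.arctan2(n,p[2]); return np.array([K[0,2]+K[0,0]*th*p[0]/n,K[1,2]+K[1,1]*th*p[1]/n])
def tri(rs):
    A=np.zeros((3,3));b=np.zeros(3)
    for o,d in rs:
        P=np.eye(3)-np.outer(d,d);A+=P;b+=P@o
    X=np.linalg.solve(A,b); return X,[np.linalg.norm((np.eye(3)-np.outer(d,d))@(X-o)) for o,d in rs]
def crop(tag,c,u0,v0,u1,v1,s,name):
    im=ld(tag,c)["pixels"][v0:v1,u0:u1]; cv2.imwrite(f"pics/{name}.png",cv2.resize(im,None,fx=s,fy=s,interpolation=cv2.INTER_CUBIC))
E
python3 - <<'E'
from h import *
d=save(["scene","top","wrist"],"a")
for c in d: print(c,d[c]["mtx"].round(1).tolist(),(-d[c]["R"].T@d[c]["t"]).round(3),d[c]["R"][2].round(3))
print(manip.finger_overhang,manip.read_state())
E
```

```text
scene [[533.1, 0.0, 279.4], [0.0, 533.1, 213.0], [0.0, 0.0, 1.0]] [ 1.107 -0.338  1.088] [-0.519  0.295 -0.803]
top [[410.5, 0.0, 280.0], [0.0, 410.5, 211.5], [0.0, 0.0, 1.0]] [ 0.33  -0.009  1.09 ] [ 0.189  0.017 -0.982]
wrist [[325.2, 0.0, 278.2], [0.0, 325.2, 209.9], [0.0, 0.0, 1.0]] [0.147 0.639 0.382] [ 0.271 -0.102 -0.957]
0.008 {'time': 0.15, 'joints': array([ 5.96389126e+01,  1.40739750e+01,  8.93096817e+01, -5.17967498e-04,
        7.67005228e+01, -9.97612780e+00]), 'qd': array([-0.03846031, -0.10038994, -0.21386379, -0.04467149,  0.00923081,
        0.02928022]), 'joint_torque': array([ 2.47749358e-04, -4.16269004e+01, -3.14981139e+01,  6.85197115e-02,
        3.16381291e-02, -9.05490901e-05]), 'position': array([0.22618649, 0.60889411, 0.21260147]), 'tool_rot': array([-1.79917006e+02, -1.40867841e-02,  1.59615150e+02]), 'wrist_force': array([-0.11599301, -0.59013422,  0.65513852]), 'wrist_torque': array([-0.03719107,  0.0602174 ,  0.04053294]), 'width': 0.09395841132626988}
```

View pics/a_scene.png

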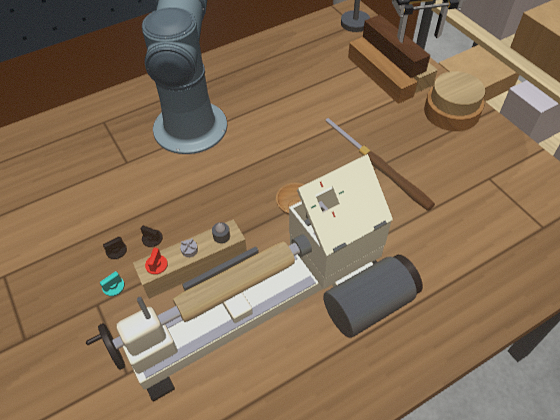

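View pics/a_top.png

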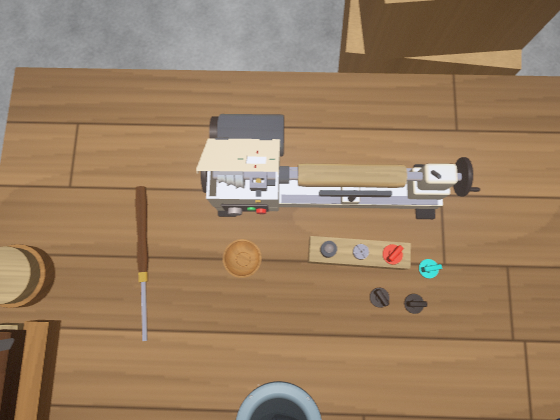

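View pics/a_wrist.png

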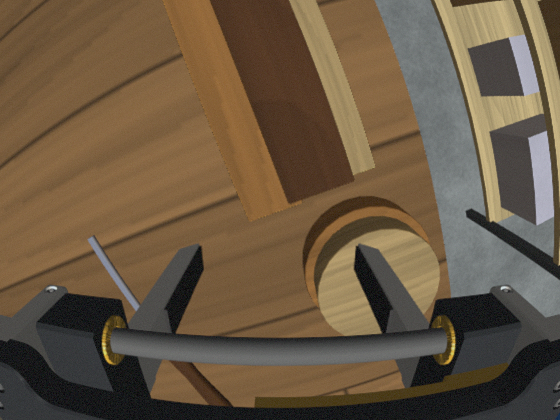

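The red knob stands in the rack at top (393,254) and scene (156,262). The look-alikes are cyan at top (429,268) and black at (380,297) and (414,303), all on the bench. The red one in the rack is the one meant. The cover is open and leans away from the robot. I'll enlarge the crops to confirm.

```bash
python3 - <<'E'
from h import *
crop("a","top",180,100,320,230,5.5,"c1")
crop("a","top",300,220,440,320,5.5,"c2")
crop("a","scene",250,140,430,340,3.5,"c3") if 0 else crop("a","scene",260,140,410,290,4,"c3")
crop("a","scene",100,200,260,300,5,"c4")
E
```

```text
(no output)
```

View pics/c1.png

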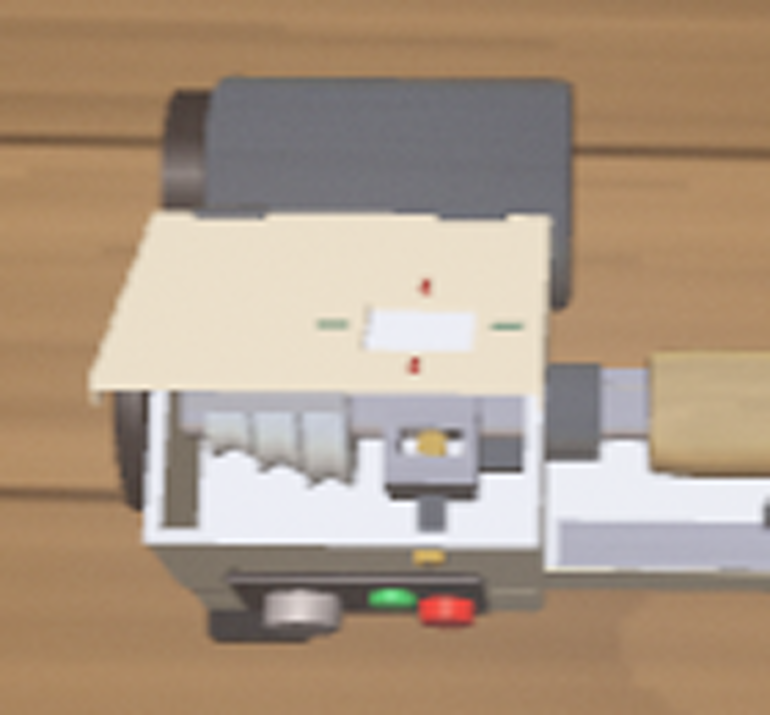

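View pics/c2.png

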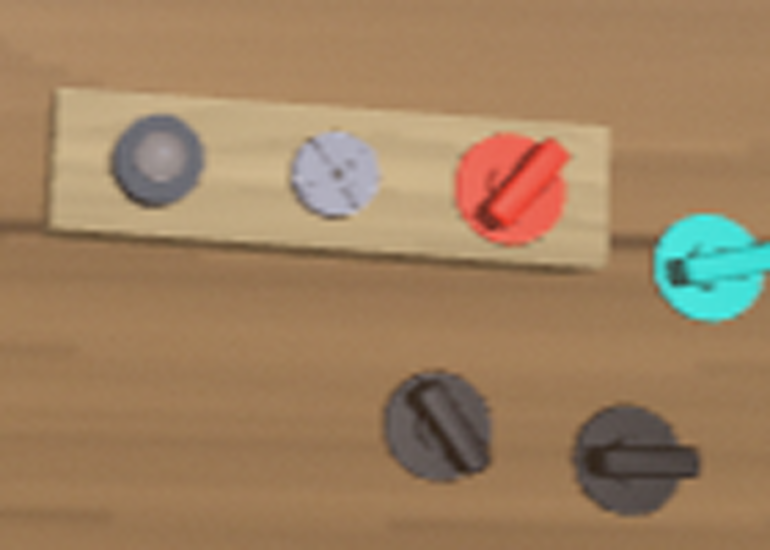

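View pics/c3.png

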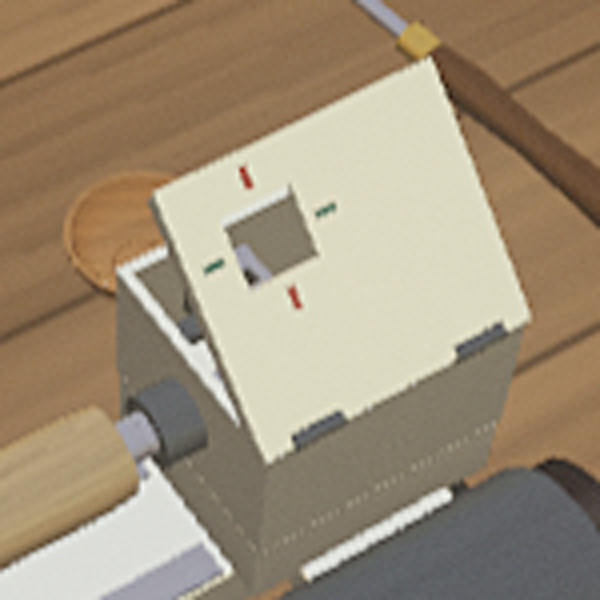

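View pics/c4.png

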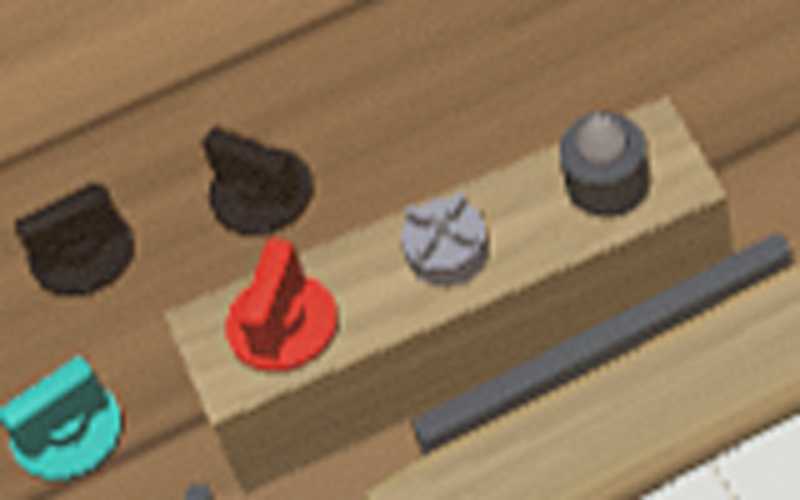

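```bash
python3 - <<'E'
from h import *
from scipy.optimize import least_squares
T=ld("a","top");S=ld("a","scene")
t=lambda a,b:(T,180+a/5.5-.4,100+b/5.5-.4); s=lambda a,b:(S,260+a/4-.4,140+b/4-.4)
# (cam,u,v),(dist from hinge along cover,y off, thickness offset), moving
obs=[(t(550,215),(-4,-82,0),1),(t(155,213),(-4,82,0),1),(t(547,392),(140,-82,0),1),(t(92,387),(140,82,0),1),
(s(270,462),(-4,-82,0),1),(s(528,322),(-4,82,0),1),(s(155,190),(140,-82,0),1),(s(432,57),(140,82,0),1),
(s(224,228),(114.5,-55.5,0),1),(s(318,255),(75.5,-14.5,0),1),(s(250,286),(75.5,-55.5,0),1),(s(290,186),(114.5,-14.5,0),1),
(t(432,443),(95,-35,0),0)]
def P(p,q,m):
    x,y,yaw,a=p; d,yo,h=np.array(q)/1000; a=a*m
    l=np.array([-d*np.cos(a)+0*h,yo,d*np.sin(a)])
    c,s_=np.cos(yaw),np.sin(yaw); return np.array([x+c*l[0]-s_*l[1],y+s_*l[0]+c*l[1],.205+l[2]])
f=lambda p:np.concatenate([proj(o[0][0],P(p,o[1],o[2]))-o[0][1:] for o in obs])
r=least_squares(f,[.45,.1,0,1.],loss="soft_l1"); p=r.x
print(p,np.degrees(p[2:])); print(f(p).reshape(-1,2).round(1).tolist())
print("socket",P(p,(95,-35,0),0),"slot direct",atz(*t(432,443),.205),"push",P(p,(115,35,0),1),P(p,(115,35,0),0))
np.save("p.npy",p)
# knob
tk=lambda a,b:(300+a/5.5-.4,220+b/5.5-.4); sk=lambda a,b:(100+a/5-.4,200+b/5-.4)
print("flange c",atz(T,*tk(511,188),.072),atz(S,*sk(282,318),.072))
print("wing ends top",atz(T,*tk(500,220),.106),atz(T,*tk(556,152),.106))
print("others", atz(T,*tk(338,173),.082),atz(T,*tk(158,158),.096))
E
```

```text
[0.66545648 0.09447548 0.01198372 0.7581059 ] [ 0.68661641 43.43626854]
[[-0.4, -0.2], [-0.3, -0.5], [-1.3, -0.7], [-0.6, -0.7], [-1.2, -0.0], [0.5, -1.2], [-0.8, 0.7], [-0.9, 0.1], [-1.4, -2.4], [0.0, 0.2], [-0.3, 1.4], [-0.4, -0.6], [-0.7, -0.7]]
socket [0.57088272 0.05833956 0.205     ] slot direct [0.56940953 0.05676292 0.205     ] push [0.581537   0.12847227 0.28406794] [0.55004532 0.12809487 0.205     ]
flange c [ 0.42549762 -0.27185761  0.072     ] [ 0.4260674  -0.27073061  0.072     ]
wing ends top [ 0.4083396 -0.2579962  0.106    ] [ 0.43843426 -0.28296974  0.106     ]
others [ 0.4292752  -0.19270959  0.082     ] [ 0.43248724 -0.11125086  0.096     ]
```

Call:
{"name": "move_arm", "arguments": {"series": [0,0,0,-0.017,0.135,0,0,0,-0.017,0.135,0,0,0,-0.017,0.135,0,0,0,-0.017,0.135,0,0,0,-0.017,0.135,0,0,0,-0.017,0.135,0,0,0,-0.017,0.135,0,0,0,-0.017,0.135,0,0,0,-0.017,0.135], "newtons": 20}}

```text
time: 1.05
position: [0.2263, 0.6091, 0.3666]
tool_rot: [-180.0, 0.0, 89.7]
wrist_force: [-0.3, 0.2, -0.3]
width: 0.0251
```

Call:
{"name": "move_arm", "arguments": {"series": [0,-0.039,0.03,0,0,0,-0.039,0.03,0,0,0,-0.039,0.03,0,0,0,-0.039,0.03,0,0,0,-0.039,0.03,0,0,0,-0.039,0.03,0,0,0,-0.039,0.03,0,0,0,-0.039,0.03,0,0,0,-0.039,0.03,0,0,0,-0.039,0.03,0,0,0,-0.039,0.03,0,0,0,-0.013,0.01,0,0]}}

```text
time: 2.25
position: [0.5681, 0.1638, 0.3655]
tool_rot: [-179.9, 0.0, 89.7]
wrist_force: [-0.7, 1.0, 0.2]
width: 0.0009
```

Call:
{"name": "move_arm", "arguments": {"series": [0,-0.02,0.016,0,0,0,-0.019,0.013,0,0,0,0,0,0.015,0,0,0,0,0.015,0,0,0,0,0,0]}}

```text
time: 2.75
position: [0.5933, 0.1293, 0.3324]
tool_rot: [-179.6, -0.0, 90.1]
wrist_force: [0.1, -0.6, -0.7]
width: 0.0006
```

```bash
python3 - <<'E'
from h import *
save(["scene","top"],"b"); crop("b","scene",210,90,410,240,4,"b1")
E
```

```text
(no output)
```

View pics/b1.png

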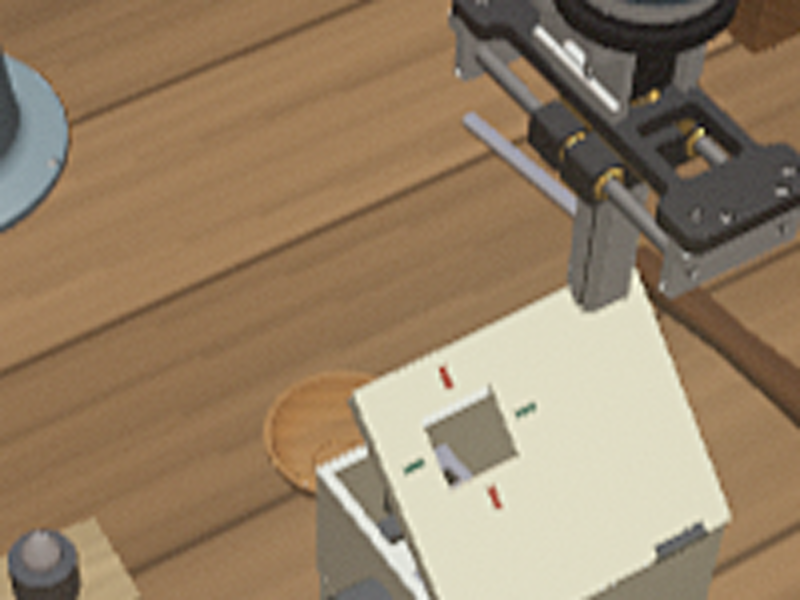

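Call:
{"name": "move_arm", "arguments": {"series": [0,0,0,0.02,0,0,0,0,0.018,0,0,0,-0.005,0.008,0,0,0,-0.006,0.008,0,0,0,-0.004,0.008,0,0,0,-0.004,0.008,0,0,0,-0.004,0.008,0,0,0,-0.003,0.008,0,0,0,0,0,0]}}

```text
time: 3.75
position: [0.5684, 0.1282, 0.2486]
tool_rot: [-179.9, 0.0, 90.0]
wrist_force: [0.3, 1.0, -0.4]
width: 0.0004
```

Call:
{"name": "move_arm", "arguments": {"series": [0,0,-0.002,0.008,0,0,0,-0.001,0.008,0,0,0,-0.001,0.008,0,0,0,-0.001,0.008,0,0,0,0,0.003,0,0,0,0,0,0]}}

```text
time: 4.35
position: [0.564, 0.1283, 0.2144]
tool_rot: [-179.9, 0.0, 90.0]
wrist_force: [-0.0, 0.7, 0.1]
width: 0.0004
```

```bash
python3 - <<'E'
from h import *
save(["scene","top"],"d"); crop("d","scene",260,140,410,290,4,"d1");crop("d","top",180,100,320,230,5.5,"d2")
E
```

```text
(no output)
```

View pics/d1.png

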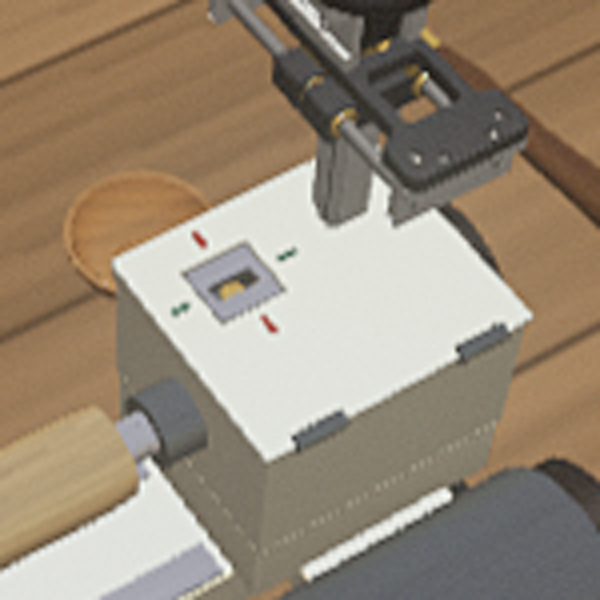

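Call:
{"name": "move_arm", "arguments": {"series": [0,0,0,0.002,0,0,0,0,0.002,0,0,0,0,0,0,0,0,0,0,0,0,0,0,0,0]}}

```text
time: 4.95
position: [0.5647, 0.1284, 0.2132]
tool_rot: [179.9, 0.0, 90.0]
wrist_force: [-3.7, -0.2, 6.8]
width: 0.0003
```

Call:
{"name": "move_arm", "arguments": {"series": [0,0,0,0.002,0,0,0,0,0,0,0,0,0,0,0]}}

```text
time: 5.25
position: [0.5648, 0.1284, 0.2131]
tool_rot: [179.9, 0.0, 90.0]
wrist_force: [-7.1, 0.5, 14.7]
width: 0.0004
```

Call:
{"name": "move_arm", "arguments": {"series": [0,0,0,-0.02,0,0,0,0,-0.03,0,0,-0.03,-0.01,-0.03,0,0,-0.04,-0.01,-0.02,0,0,0,0,0,0]}}

```text
time: 5.75
position: [0.5455, 0.0553, 0.3135]
tool_rot: [179.6, 0.1, 89.8]
wrist_force: [0.6, 1.1, 0.2]
width: 0.0005
```

```bash
python3 - <<'E'
from h import *
print(manip.read_state()["position"])
save(["scene","top","wrist"],"e"); crop("e","scene",260,140,410,290,4,"e1");crop("e","scene",290,190,345,230,14,"e2");crop("e","top",180,100,320,230,5.5,"e3")
E
```

```text
[0.54551409 0.05530545 0.31354619]
```

View pics/e2.png

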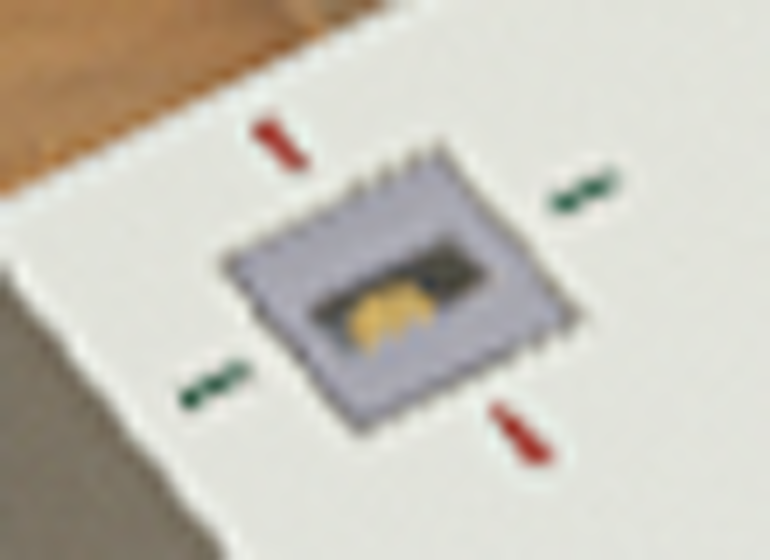

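View pics/e1.png

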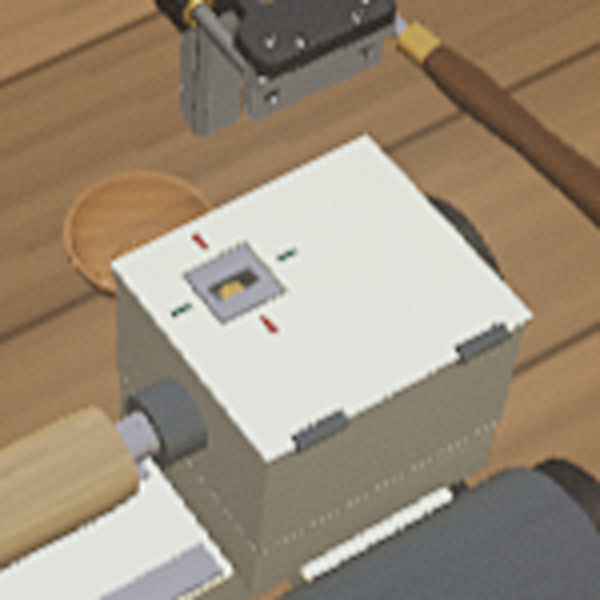

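View pics/e_wrist.png

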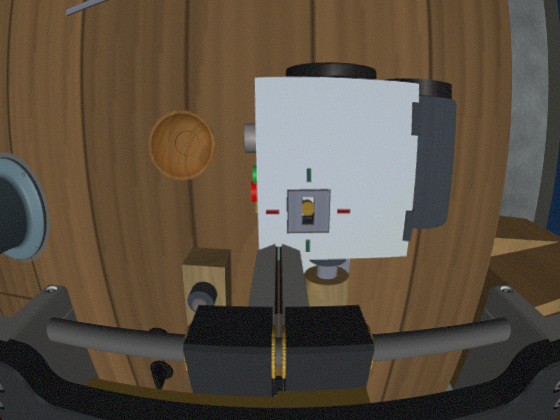

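View pics/e3.png

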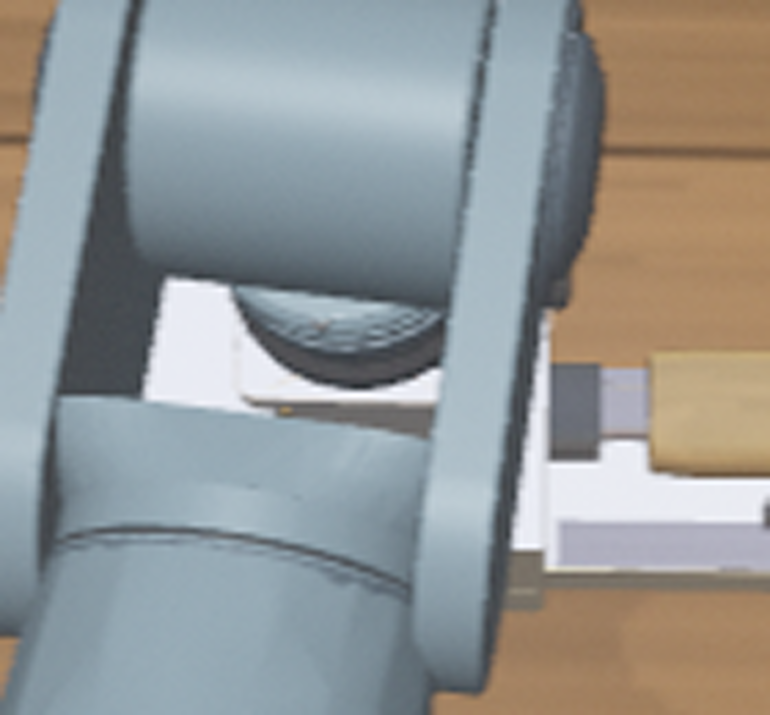

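The cover is shut, with the socket plate flush in its cut-out at about scene (318,210) and wrist (308,209). I'll fix the socket position from the scene and wrist views.

```bash
python3 - <<'E'
from h import *
crop("e","wrist",278,180,338,240,10,"e4")
E
```

```text
(no output)
```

View pics/e4.png

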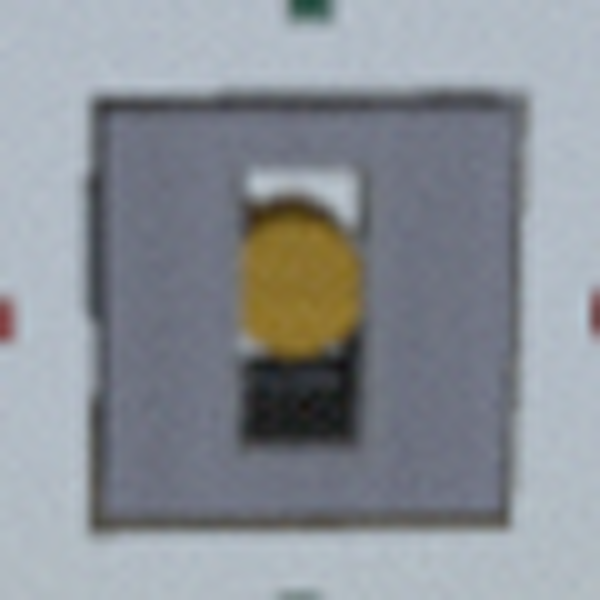

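```bash
python3 - <<'E'
from h import *
W=ld("e","wrist");S=ld("e","scene")
w=lambda a,b:(278+(a+.5)/10-.5,180+(b+.5)/10-.5); s=lambda a,b:(290+(a+.5)/14-.5,190+(b+.5)/14-.5)
print("slot wrist",fatz(W,*w(302,306),.205)," plate wrist",np.mean([fatz(W,*w(*q),.205) for q in((98,102),(520,97),(508,525),(96,528))],0))
a=fatz(W,*w(303,168),.205);b=fatz(W,*w(299,443),.205);print("len",np.linalg.norm(a-b),np.degrees(np.arctan2(*(a-b)[1::-1])))
print("plate scene",np.mean([atz(S,*s(*q),.205) for q in((228,260),(437,148),(577,318),(362,432))],0))
print("marks", atz(S,*s(278,145),.205),atz(S,*s(520,435),.205),atz(S,*s(213,385),.205),atz(S,*s(585,190),.205))
T=ld("a","top")
for c,(u,v) in {"slot_top":(180+(432+.5)/5.5-.5,100+(443+.5)/5.5-.5)}.items(): print(atz(T,u,v,.205))
print(fatz(W,*w(302,306),.205)-manip.read_state()["position"])
E
```

```text
slot wrist [0.57125483 0.06020848 0.205     ]  plate wrist [0.57173382 0.0591614  0.205     ]
len 0.025455111575479878 90.59842275124058
plate scene [0.57135353 0.05876261 0.205     ]
marks [0.53921965 0.0578213  0.205     ] [0.60272335 0.05887744 0.205     ] [0.5717993  0.02559024 0.205     ] [0.57029543 0.09224828 0.205     ]
[0.56942999 0.05678395 0.205     ]
[ 0.0270648   0.00162973 -0.10377968]
```

Call:
{"name": "move_arm", "arguments": {"series": [0.03,-0.04,-0.015,0,0,0.06,-0.04,-0.015,0,0,0.07,-0.04,-0.015,0,0,0.07,-0.04,-0.015,0,0,0.07,-0.04,-0.015,0,0,0.07,-0.04,-0.015,0,0,0.07,-0.04,-0.015,0,0,0.07,-0.04,-0.015,0,0]}}

```text
time: 6.7
position: [0.424, -0.262, 0.3079]
tool_rot: [-179.9, -0.1, 90.1]
wrist_force: [0.2, -0.1, -0.9]
width: 0.0609
```

Call:
{"name": "move_arm", "arguments": {"series": [0.07,0,0,0.02,-0.145,0.07,0,0,0.02,-0.145,0.07,0,0,0.02,-0.145,0.07,0,0,0.02,-0.145,0.07,0,0,0.02,-0.145,0.07,0,0,0.02,-0.145,0.07,0,0,0,0]}}

```text
time: 7.4
position: [0.4231, -0.259, 0.1851]
tool_rot: [179.9, -0.5, 139.9]
wrist_force: [0.1, 0.9, -0.1]
width: 0.0701
```

```bash
python3 - <<'E'
from h import *
st=manip.read_state();print(st["position"],st["tool_rot"],st["joints"])
save(["top","wrist"],"f");W=ld("f","wrist");
print(fproj(W,(.4257,-.2713,.072)),fproj(W,(.4257,-.2713,.106)))
E
```

```text
[ 0.42305903 -0.25899079  0.18509045] [179.94814775  -0.48707284 139.91770121] [-4.46022752e+01 -5.05638578e+00  1.12597322e+02  1.39186997e-02
  7.29487085e+01 -9.45238943e+01]
[269.03034094 218.25308396] [267.98342911 231.01165291]
```

View pics/f_wrist.png

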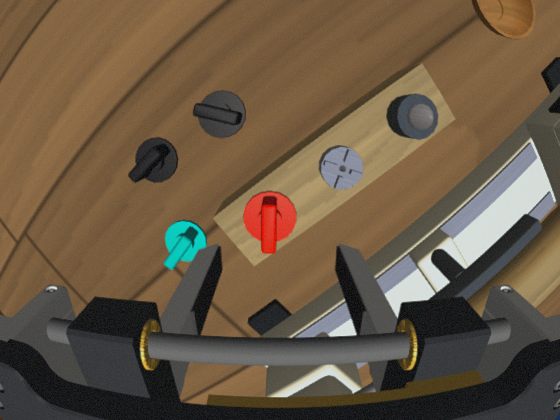

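```bash
python3 - <<'E'
from h import *
crop("f","wrist",235,185,305,260,8,"f1")
E
```

```text
(no output)
```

View pics/f1.png

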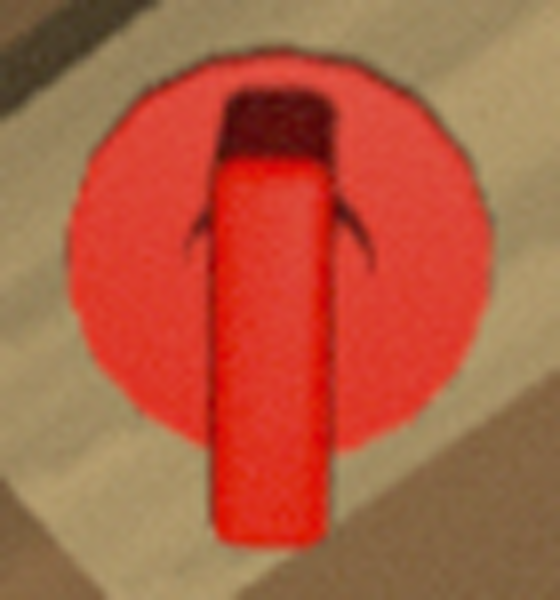

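```bash
python3 - <<'E'
from h import *
W=ld("f","wrist"); w=lambda a,b:(235+(a+.5)/8-.5,185+(b+.5)/8-.5)
m=W["pixels"].astype(int); 
print("flange",fatz(W,*w(281,255),.072), [fatz(W,*w(*q),.072) for q in((68,255),(494,255),(281,48))])
a=fatz(W,*w(272.5,157),.106);b=fatz(W,*w(270.5,547),.106);print("wing",(a+b)/2,np.linalg.norm(a-b),np.degrees(np.arctan2(*(a-b)[1::-1])))
st=manip.read_state();y=np.radians(st["tool_rot"][2]);d=(a+b)/2-st["position"]
print("tool dx,dy",d[0]*np.cos(y)+d[1]*np.sin(y),d[0]*np.sin(y)-d[1]*np.cos(y))
E
```

```text
flange [ 0.4247581  -0.26968858  0.072     ] [array([ 0.40883039, -0.28851471,  0.072     ]), array([ 0.44064243, -0.25095746,  0.072     ]), array([ 0.4061976 , -0.25374094,  0.072     ])]
wing [ 0.42477679 -0.26996311  0.106     ] 0.04274576826308179 138.91192006789714
tool dx,dy -0.006093536108954098 -0.006822531615579373
```

Call:
{"name": "move_arm", "arguments": {"series": [0.07,-0.003,-0.003,0.03,0.01,0.07,-0.003,-0.003,0.02,0,0.07,0,0,0,0,0.07,0,0,0,0,0.07,0,0,0,0]}}

```text
time: 8.0
position: [0.4261, -0.2708, 0.1414]
tool_rot: [-180.0, 0.2, 139.3]
wrist_force: [-0.0, 0.2, -0.6]
width: 0.0697
```

```bash
python3 - <<'E'
from h import *
st=manip.read_state();y=np.radians(st["tool_rot"][2]);print(st["position"],st["tool_rot"])
d=np.array([.4250,-.2702,0])-st["position"]
print("tool dx,dy",d[0]*np.cos(y)+d[1]*np.sin(y),d[0]*np.sin(y)-d[1]*np.cos(y))
save(["wrist"],"g")
E
```

```text
[ 0.42608366 -0.27079422  0.14137252] [-1.79988838e+02  1.76292198e-01  1.39251270e+02]
tool dx,dy 0.0012088322463138298 -0.00025718134534687446
```

View pics/g_wrist.png

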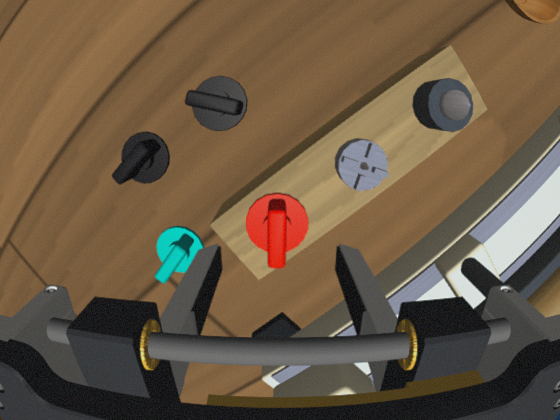

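Call:
{"name": "move_arm", "arguments": {"series": [0.07,0.001,0,0.025,0,0.07,0,0,0.02,0,0.07,0,0,0.013,0,0.07,0,0,0,0,0.07,0,0,0,0]}}

```text
time: 8.55
position: [0.4248, -0.2699, 0.0823]
tool_rot: [-180.0, 0.1, 139.3]
wrist_force: [1.0, -0.4, 0.6]
width: 0.07
```

```bash
python3 - <<'E'
from h import *
st=manip.read_state();print(st["position"],st["tool_rot"],st["wrist_force"])
save(["wrist","scene"],"i"); crop("i","wrist",150,180,400,360,3,"i1"); crop("i","scene",90,170,250,290,5,"i2")
E
```

```text
[ 0.42482799 -0.26993179  0.08232433] [-1.79994097e+02  6.96308194e-02  1.39271271e+02] [ 1.02024135 -0.43492488  0.59500096]
```

View pics/i1.png

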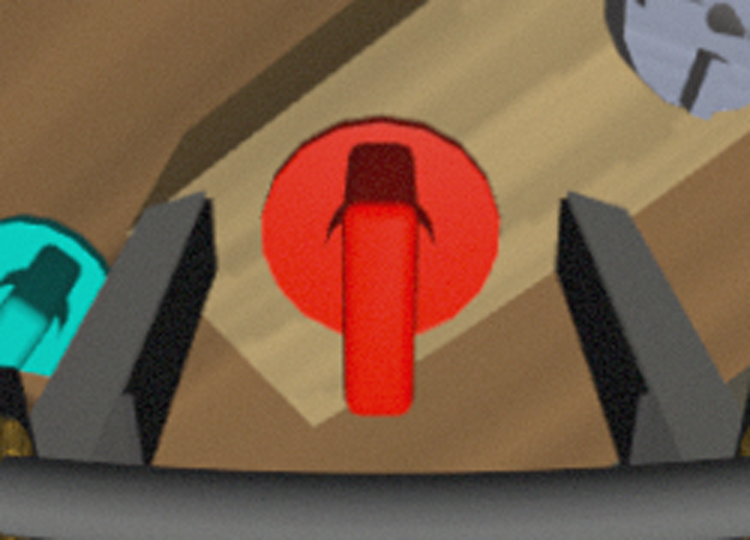

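View pics/i2.png

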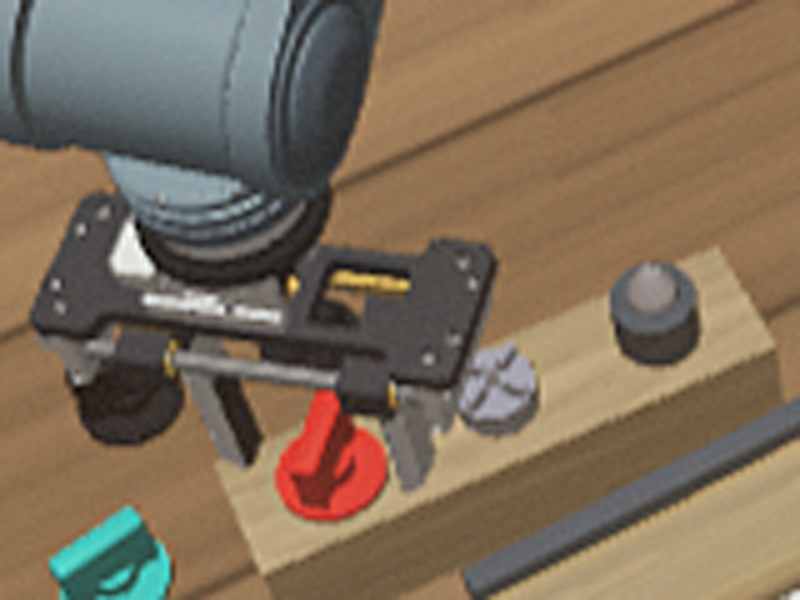

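Call:
{"name": "move_arm", "arguments": {"series": [0.0,0,0,0,0,0.0,0,0,0,0,0,0,0,0,0,0,0,0,0,0,0,0,0,0,0,0,0,0,0,0,0,0,0,0,0,0,0,0,0,0], "newtons": 50}}

```text
time: 9.45
position: [0.4243, -0.2695, 0.0814]
tool_rot: [-180.0, -0.0, 139.3]
wrist_force: [0.2, 0.3, 0.6]
width: 0.02
```

Call:
{"name": "move_arm", "arguments": {"series": [0,0,0,0,0,0,0,0,0,0,0,0,0,0,0]}}

```text
time: 9.75
position: [0.4243, -0.2695, 0.0814]
tool_rot: [-180.0, -0.0, 139.3]
wrist_force: [-2.0, 0.1, -0.1]
width: 0.0202
```

```bash
python3 - <<'E'
from h import *
save(["wrist","scene"],"j"); crop("j","wrist",180,170,380,320,4,"j1"); crop("j","scene",90,170,250,290,5,"j2")
E
```

```text
(no output)
```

View pics/j1.png

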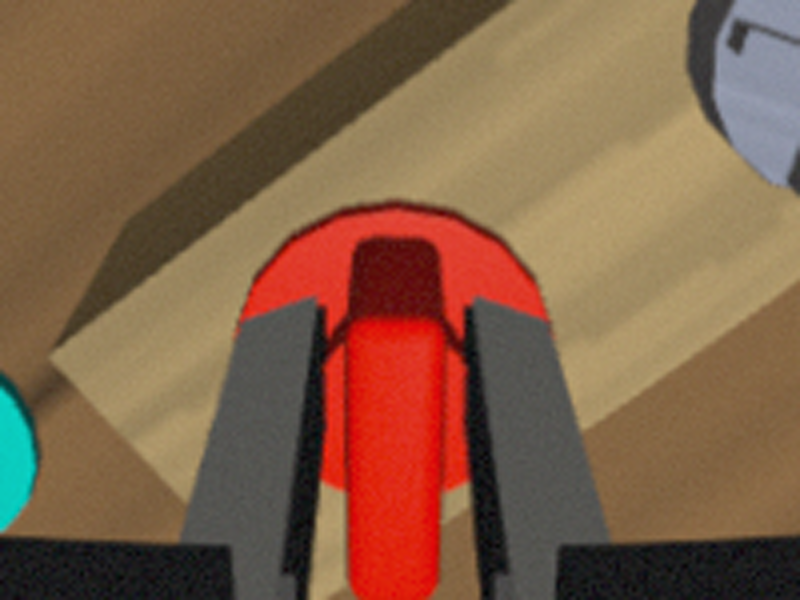

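View pics/j2.png

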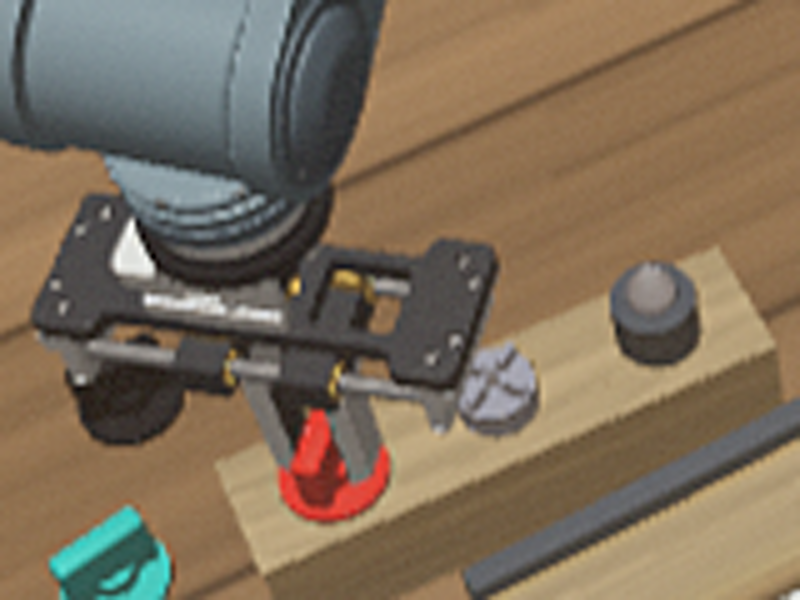

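The fingers stopped at 20 mm on a low boss beneath the wing, not on the 13 mm wing itself. I'll open, rise 6 mm and grip again.

Call:
{"name": "move_arm", "arguments": {"series": [0.035,0,0,0,0,0.035,0,0,-0.002,0,0.035,0,0,-0.004,0,0.035,0,0,0,0,0.01,0,0,0,0,0,0,0,0,0,0,0,0,0,0,0,0,0,0,0,0,0,0,0,0,0,0,0,0,0]}}

```text
time: 10.85
position: [0.4243, -0.2695, 0.0875]
tool_rot: [180.0, -0.0, 139.3]
wrist_force: [-0.7, 0.6, 0.6]
width: 0.0189
```

Call:
{"name": "move_arm", "arguments": {"series": [0,0,0,0,0,0,0,0,0,0]}}

```text
time: 11.05
position: [0.4243, -0.2695, 0.0874]
tool_rot: [180.0, -0.0, 139.3]
wrist_force: [0.3, 0.2, 1.9]
width: 0.0185
```

```bash
python3 - <<'E'
from h import *
save(["wrist"],"k"); crop("k","wrist",180,170,380,320,4,"k1")
E
```

```text
(no output)
```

View pics/k1.png

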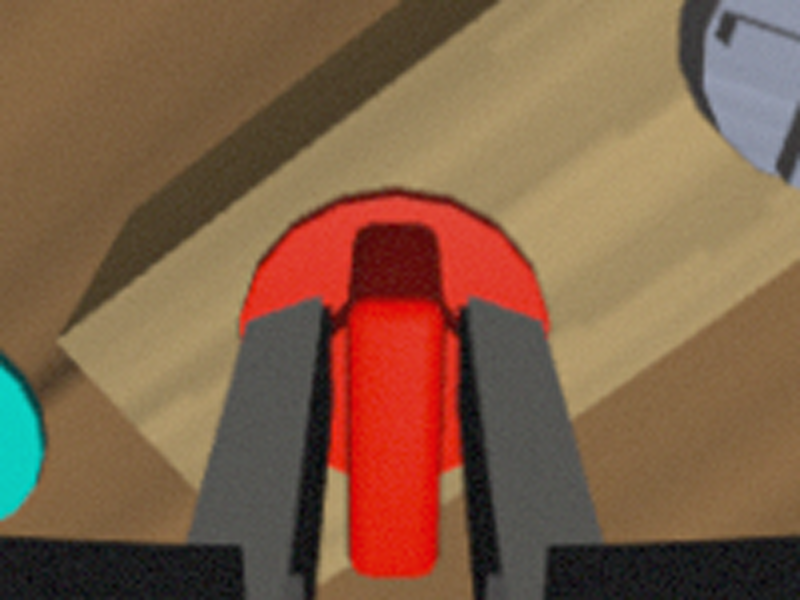

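Call:
{"name": "move_arm", "arguments": {"series": [0.03,0,0,0,0,0.03,0,0,-0.003,0,0.03,0,0,-0.004,0,0.025,0,0,0,0,0.01,0,0,0,0,0,0,0,0,0,0,0,0,0,0,0,0,0,0,0,0,0,0,0,0,0,0,0,0,0]}}

```text
time: 12.1
position: [0.4243, -0.2695, 0.0944]
tool_rot: [180.0, -0.0, 139.3]
wrist_force: [0.6, 0.7, 0.5]
width: 0.0126
```

```bash
python3 - <<'E'
from h import *
save(["wrist","scene"],"l"); crop("l","wrist",180,170,380,320,4,"l1"); crop("l","scene",125,220,185,275,12,"l2"); print(manip.read_state()["width"])
E
```

```text
0.012621724259878852
```

View pics/l1.png

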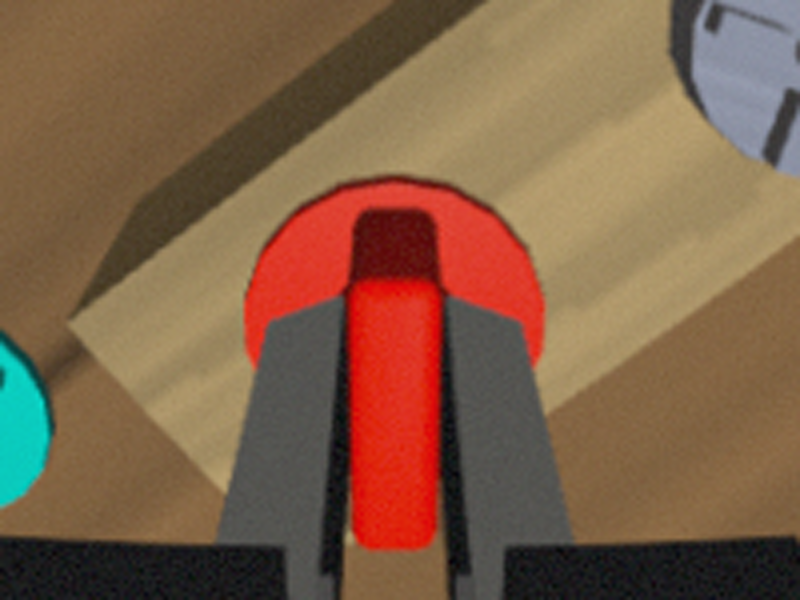

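View pics/l2.png

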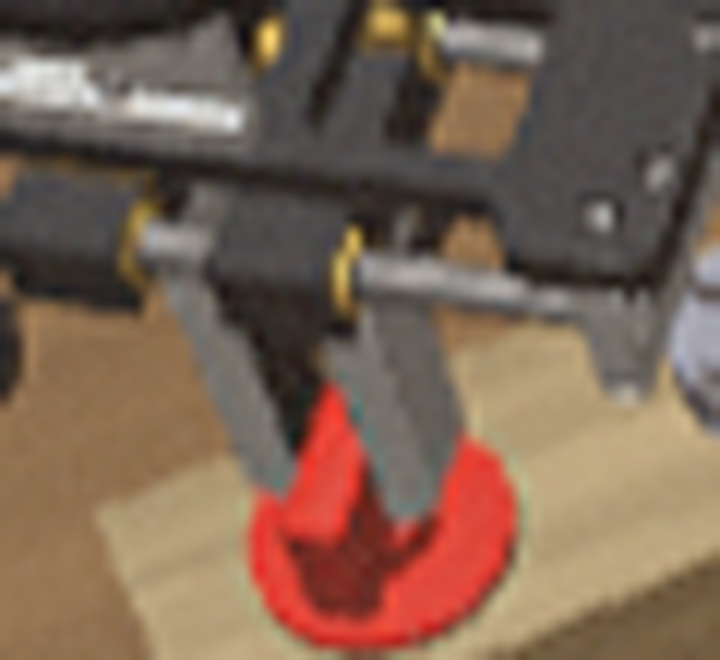

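Call:
{"name": "move_arm", "arguments": {"series": [0,0,0,-0.015,0,0,0,0,-0.03,0,0,0,0,-0.035,0,0,0,0,-0.035,0,0,0,0,-0.035,0,0,0,0,-0.035,0.12,0,0,0,-0.01,0.14,0,0,0,0,0.14,0,0,0,0,0.14,0,0,0,0,0.14,0,0,0,0,0.14,0,0,0,0,0.028]}}

```text
time: 13.4
position: [0.4241, -0.2693, 0.2889]
tool_rot: [-180.0, -0.0, 90.6]
wrist_force: [-0.5, 0.6, -0.9]
width: 0.0127
```

```bash
python3 - <<'E'
from h import *
print(manip.read_state())
save(["wrist"],"m")
E
```

```text
{'time': 13.4, 'joints': array([-4.53649134e+01, -9.39871739e+00,  1.05541742e+02, -5.05419139e-03,
        8.39051508e+01, -4.59852963e+01]), 'qd': array([ 3.81360853e-03, -2.63658218e-02, -1.08261007e-01,  1.09508516e-02,
        3.80760197e-02,  1.14864175e+01]), 'joint_torque': array([ 5.82706678e-03, -2.63718045e+01, -3.32291973e+01,  4.55073640e-02,
        6.03016396e-02,  2.76001683e-01]), 'position': array([ 0.42414269, -0.26934963,  0.28894206]), 'tool_rot': array([-1.79962912e+02, -3.11542942e-02,  9.06209116e+01]), 'wrist_force': array([-0.45516231,  0.57070755, -0.92140437]), 'wrist_torque': array([-0.05105333,  0.08252902, -0.06781883]), 'width': 0.01271410115735695}
```

View pics/m_wrist.png

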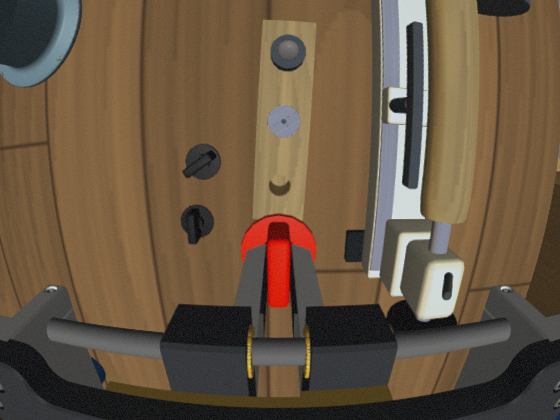

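Call:
{"name": "move_arm", "arguments": {"series": [0,0.02,0.01,0,0,0,0.037,0.0165,0,0,0,0.039,0.0175,0,0,0,0.039,0.018,0,0,0,0.039,0.018,0,0,0,0.039,0.018,0,0,0,0.039,0.018,0,0,0,0.039,0.018,0,0,0,0.028,0.013,0,0,0,0.01,0.004,0,0,0,0,0,0,0,0,0,0,0,0]}}

```text
time: 14.65
position: [0.5711, 0.0605, 0.2892]
tool_rot: [-180.0, 0.0, 90.7]
wrist_force: [-0.3, -0.4, -1.0]
width: 0.0124
```

```bash
python3 - <<'E'
from h import *
st=manip.read_state();print(st["position"],st["tool_rot"])
save(["wrist","scene","top"],"n"); crop("n","wrist",200,180,360,300,5,"n1"); crop("n","scene",280,120,380,240,5,"n2")
E
```

```text
[0.57107478 0.06045054 0.28923632] [-1.79965581e+02  2.78264892e-02  9.07033550e+01]
```

View pics/n1.png

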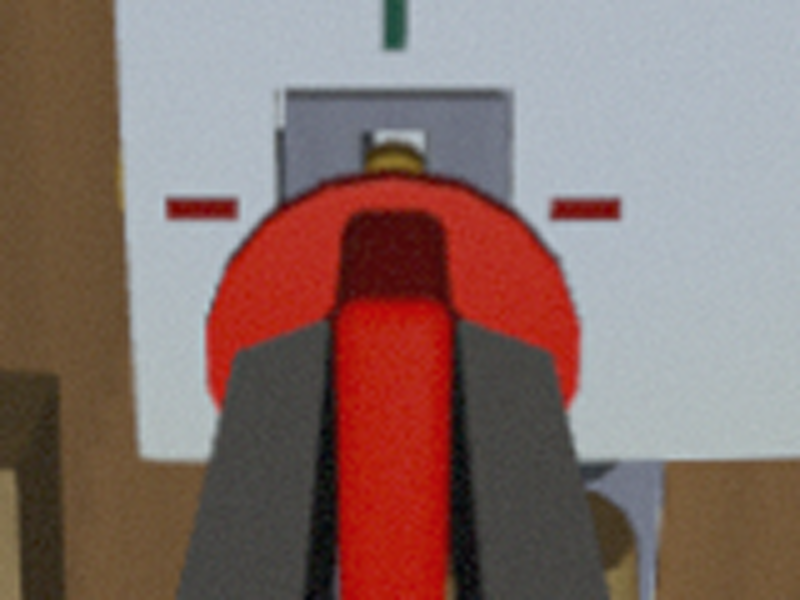

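View pics/n2.png

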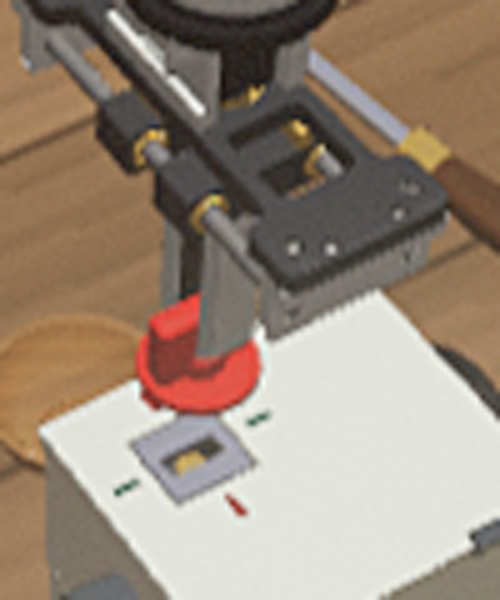

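```bash
cat > fl.py <<'E'
from h import *
from scipy.optimize import minimize
def flange_fit(tag,box,ztop,g,thr=None):
    W=ld(tag,"wrist")
    th=np.linspace(0,2*np.pi,720)
    def ex(p,z):
        c=np.array([fproj(W,(p[0]+.025*np.cos(t),p[1]+.025*np.sin(t),z)) for t in th]); return np.array([c[:,0].min(),c[:,0].max(),c[:,1].min()])
    r=minimize(lambda p:np.sum((ex(p,ztop)-box)**2),g,method="Nelder-Mead",options=dict(xatol=1e-5,fatol=1e-4)); return r.x,ex(r.x,ztop)-box
E
python3 - <<'E'
from fl import *
W=ld("n","wrist"); w=lambda a,b:np.array((200+(a+.5)/5-.5,180+(b+.5)/5-.5))
box=np.array([w(207,0)[0],w(580,0)[0],w(0,175)[1]])
print(flange_fit("n",box,.2668,[.571,.06]))
a=fatz(W,*w(202,209),.205);b=fatz(W,*w(586,209),.205);print("socket",(a+b)/2,np.linalg.norm(a-b),np.degrees(np.arctan2(*(b-a)[1::-1])))
print("plate edges", fatz(W,*w(280,150),.205),fatz(W,*w(512,150),.205),fatz(W,*w(395,92),.205))
S=ld("n","scene"); s=lambda a,b:(280+(a+.5)/5-.5,120+(b+.5)/5-.5)
print("proj expected knob lug etc", )
for q in [(.5711,.0595,.2608)]: print((proj(S,q)-[280,120])*5, (proj(W and S,(.5708,.0588,.205))-[280,120])*5)
E
```

```text
(array([0.57155409, 0.05975465]), array([-1.22694886,  1.22735935,  0.09929272]))
socket [0.5716569  0.05919572 0.205     ] 0.06370895747603358 0.6828250540982446
plate edges [0.55289276 0.06919596 0.205     ] [0.59082764 0.06964859 0.205     ] [0.57157474 0.07920766 0.205     ]
proj expected knob lug etc
[198.12175504 365.1093948 ] [190.22366562 449.7477215 ]
```

```bash
python3 - <<'E'
from fl import *
w=lambda a,b:np.array((200+(a+.5)/5-.5,180+(b+.5)/5-.5))
box=np.array([w(207,0)[0],w(580,0)[0],w(0,175)[1]])
for z in(.2648,.2668,.2688,.2708,.2728): print(z,flange_fit("n",box,z,[.571,.06]))
# color based edges
W=ld("n","wrist");m=W["pixels"].astype(int);red=(m[:,:,2]>120)&(m[:,:,1]<90)
ys,xs=np.where(red); k=(ys<262); print(xs[k].min(),xs[k].max(),ys.min())
E
```

```text
0.2648 (array([0.57156569, 0.05913768]), array([-0.84589836,  0.85785203,  0.06790963]))
0.2668 (array([0.57155409, 0.05975465]), array([-1.22694886,  1.22735935,  0.09929272]))
0.2688 (array([0.5715445 , 0.06036695]), array([-1.61217204,  1.60682439,  0.13861603]))
0.2708 (array([0.57153559, 0.06098001]), array([-2.00400885,  1.99495939,  0.17758824]))
0.2728 (array([0.57153298, 0.06159417]), array([-2.39385368,  2.4010029 ,  0.21577149]))
128 323 112
```

```bash
python3 - <<'E'
from h import *
# knob side view in scene: enlarge to check height
crop("n","scene",300,170,340,225,14,"n3")
S=ld("n","scene")
for z in(.2608,.2668,.2948): print(z,(proj(S,(.5713,.0595,z))-[300,170]+.5)*14-.5)
th=np.linspace(0,6.28,200)
for z in(.2608,.2668,.2648,.2708):
    c=np.array([(proj(S,(.5713+.025*np.cos(t),.0595+.025*np.sin(t),z))-[300,170]+.5)*14-.5 for t in th]); print(z,c.min(0),c.max(0))
E
```

```text
0.2608 [282.01772732 329.74426631]
0.2668 [283.93939529 303.13108673]
0.2948 [293.14438063 175.65124565]
0.2608 [105.62677356 194.13042694] [458.74346867 469.22564079]
0.2668 [106.74167695 167.27748225] [461.47539001 442.87686412]
0.2648 [106.36891339 176.25530336] [460.56197748 451.68687985]
0.2708 [107.49061721 149.24071509] [463.31059491 425.17493252]
```

View pics/n3.png

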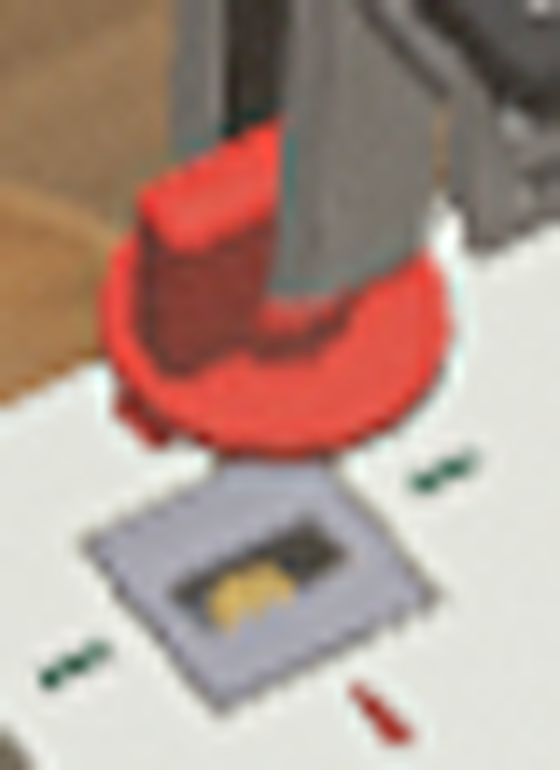

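```bash
python3 - <<'E'
from h import *
from scipy.optimize import minimize
S=ld("n","scene"); cv=lambda p:(p-[300,170]+.5)*14-.5; inv=lambda a,b:((a+.5)/14-.5+300,(b+.5)/14-.5+170)
print("slot",atz(S,*inv(261,574),.205),"plate",np.mean([atz(S,*inv(*q),.205) for q in((85,545),(222,712),(438,600),(330,462))],0))
th=np.linspace(0,6.28,200)
def ex(p):
    c=np.array([cv(proj(S,(p[0]+.025*np.cos(t),p[1]+.025*np.sin(t),z))) for t in th for z in(.2608,)]);d=np.array([cv(proj(S,(p[0]+.025*np.cos(t),p[1]+.025*np.sin(t),.2668))) for t in th])
    return np.array([min(c[:,0].min(),d[:,0].min()),max(c[:,0].max(),d[:,0].max()),c[:,1].max()])
r=minimize(lambda p:np.sum((ex(p)-[100,452,458])**2),[.571,.06],method="Nelder-Mead");print(r.x,ex(r.x))
E
```

```text
slot [0.57221336 0.05820331 0.205     ] plate [0.57357489 0.05868425 0.205     ]
[0.56907415 0.05968742] [ 98.30216118 453.6945858  457.94167415]
```

Call:
{"name": "move_arm", "arguments": {"series": [0,-0.0005,0,0.015,0,0,0,0,0.015,0,0,0,0,0.006,0,0,0,0,0.005,0,0,0,0,0,0,0,0,0,0,0]}}

```text
time: 15.4
position: [0.5715, 0.0608, 0.2487]
tool_rot: [180.0, 0.0, 90.7]
wrist_force: [-0.1, 0.0, -0.8]
width: 0.0125
```

```bash
python3 - <<'E'
from h import *
st=manip.read_state();print(st["position"],st["tool_rot"],st["wrist_force"],st["wrist_torque"])
save(["wrist","scene"],"o"); crop("o","wrist",200,180,360,300,5,"o1"); crop("o","scene",295,175,345,225,14,"o2")
E
```

```text
[0.57154505 0.06079245 0.24865949] [1.79979116e+02 2.15592370e-03 9.06909230e+01] [-0.11372362  0.04889622 -0.84484119] [-0.08722528  0.15197591 -0.01203883]
```

View pics/o2.png

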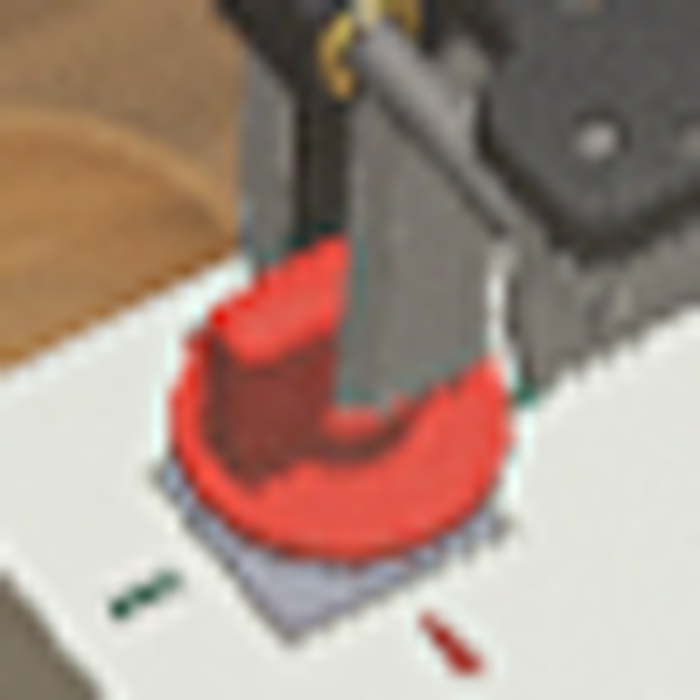

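View pics/o1.png

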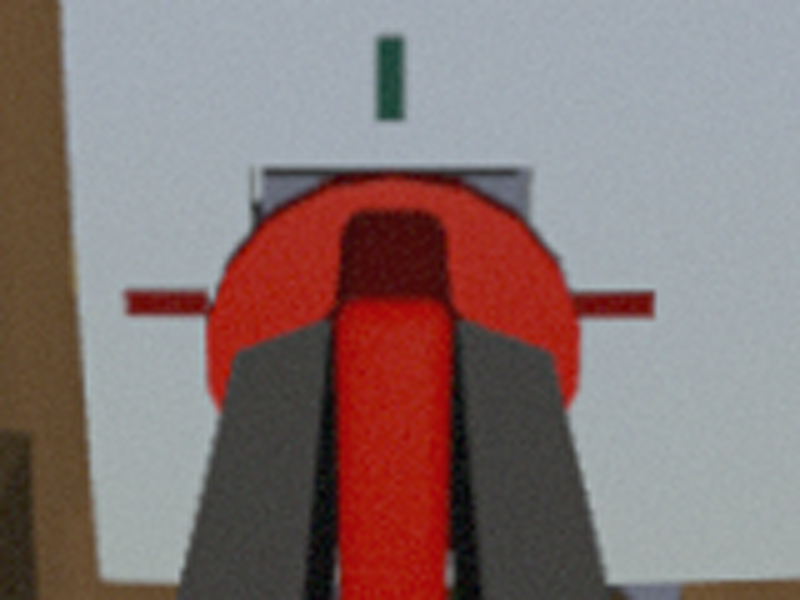

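```bash
python3 - <<'E'
from fl import *
W=ld("o","wrist"); w=lambda a,b:np.array((200+(a+.5)/5-.5,180+(b+.5)/5-.5))
box=np.array([w(207,0)[0],w(580,0)[0],w(0,175)[1]])
for z in(.2203,.2233,.2263): print(flange_fit("o",box,z,[.571,.06])[0])
a=fatz(W,*w(125,303),.205);b=fatz(W,*w(655,303),.205);print("socket",(a+b)/2,np.linalg.norm(a-b), "plate far edge", fatz(W,*w(391,171),.205)[1])
# scene: plate corner near, marks
S=ld("o","scene"); inv=lambda a,b:((a+.5)/14-.5+295,(b+.5)/14-.5+175);cv=lambda p:(p-[295,175]+.5)*14-.5
th=np.linspace(0,6.28,200)
for q in((.5715,.0598),(.571,.0588)):
    c=np.array([cv(proj(S,(q[0]+.025*np.cos(t),q[1]+.025*np.sin(t),.2203))) for t in th]);print(c.min(0),c.max(0), cv(proj(S,(q[0]+.018,q[1]-.019,.205))),cv(proj(S,(q[0]-.018,q[1]-.019,.205))))
E
```

```text
[0.57209308 0.05829808]
[0.57207705 0.05922191]
[0.5720619  0.06014798]
socket [0.57159484 0.05919814 0.205     ] 0.07575978575828804 plate far edge 0.07901541805675275
[170.82396649 299.34661269] [513.40934131 570.99319758] [296.21308214 634.67332775] [163.4394572  466.89612007]
[163.21791987 299.85445857] [505.80006394 571.52401605] [288.58608995 635.20023542] [155.93687658 467.40879465]
```

Call:
{"name": "move_arm", "arguments": {"series": [0,-0.0006,-0.0003,0.002,0,0,0,0,0.002,0,0,0,0,0.001,0,0,0,0,0,0]}}

```text
time: 15.9
position: [0.5711, 0.0602, 0.2435]
tool_rot: [180.0, 0.0, 90.7]
wrist_force: [-0.5, -0.1, -1.9]
width: 0.0129
```

Call:
{"name": "move_arm", "arguments": {"series": [0,0,0,0.002,0,0,0,0,0.002,0,0,0,0,0,0,0,0,0,0,0]}}

```text
time: 16.3
position: [0.5713, 0.0602, 0.2403]
tool_rot: [180.0, 0.0, 90.7]
wrist_force: [-1.3, -0.3, 5.2]
width: 0.0127
```

Call:
{"name": "move_arm", "arguments": {"series": [0,0,0,0.002,0,0,0,0,0.002,0,0,0,0,0.001,0,0,0,0,0,0,0,0,0,0,0]}}

```text
time: 16.8
position: [0.5714, 0.0602, 0.2361]
tool_rot: [179.9, 0.0, 90.7]
wrist_force: [-4.1, 0.3, 8.4]
width: 0.0126
```

Call:
{"name": "move_arm", "arguments": {"series": [0,0,0,0.001,0,0,0,0,0.001,0,0,0,0,0.001,0,0,0,0,0,0,0,0,0,0,0]}}

```text
time: 17.3
position: [0.5714, 0.0602, 0.2336]
tool_rot: [179.9, 0.0, 90.7]
wrist_force: [-4.2, -0.6, 10.8]
width: 0.0125
```

Call:
{"name": "move_arm", "arguments": {"series": [0,0,-0.0004,0.001,0,0,0,0,0.001,0,0,0,0,0,0,0,0,0,0,0]}}

```text
time: 17.7
position: [0.5714, 0.0602, 0.2334]
tool_rot: [179.9, 0.0, 90.7]
wrist_force: [-7.7, 0.4, 16.9]
width: 0.0127
```

```bash
python3 - <<'E'
from h import *
save(["wrist","scene"],"q"); crop("q","wrist",200,180,360,300,5,"q1"); crop("q","scene",295,175,345,225,14,"q2")
st=manip.read_state();print(st["position"],st["tool_rot"],st["wrist_force"],st["joints"])
E
```

```text
[0.57137271 0.06017838 0.23344185] [1.79859498e+02 2.54877795e-02 9.06993756e+01] [-6.52901059  0.50144775 16.55951463] [-5.28475119e+00  2.94559746e+00  9.95043888e+01 -1.09648772e-02
  7.74076208e+01 -5.98178088e+00]
```

View pics/q2.png

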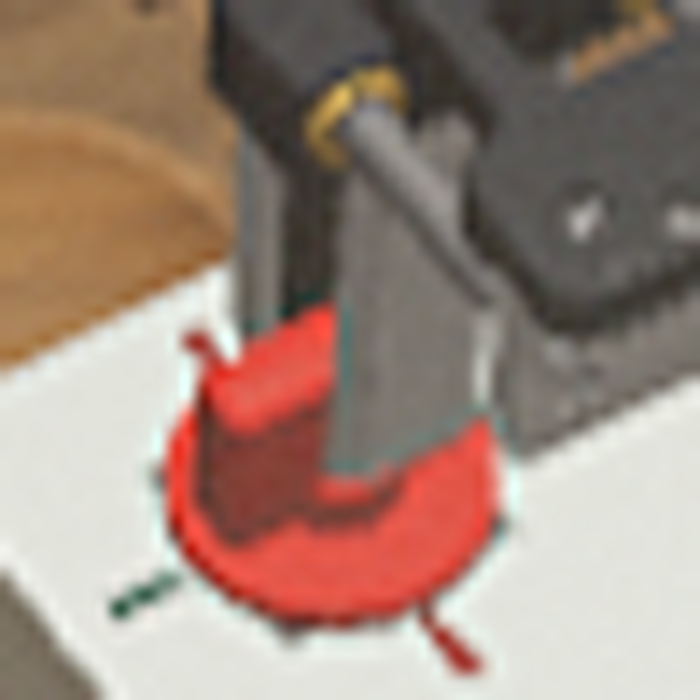

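View pics/q1.png

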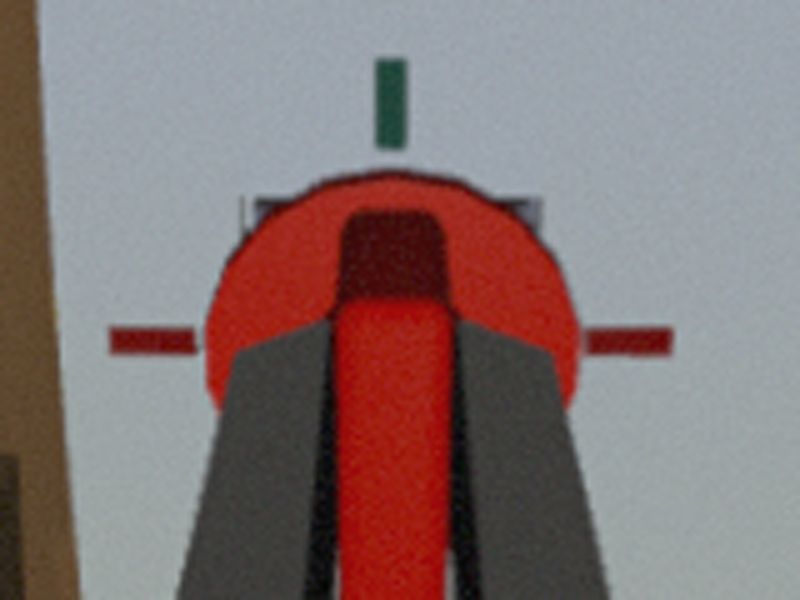

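Call:
{"name": "move_arm", "arguments": {"series": [0,0,0.0001,0,0.1,0,0,0.0001,0,0.13,0,0,0.0001,0,0.13,0,0,0.0001,0,0.13,0,0,0.0001,0,0.13,0,0,0.0001,0,0.13,0,0,0,0,0,0,0,0,0,0]}}

```text
time: 18.6
position: [0.5737, 0.0592, 0.2335]
tool_rot: [179.6, -0.2, 47.7]
wrist_force: [-0.7, -1.5, 13.0]
width: 0.0126
```

```bash
python3 - <<'E'
from h import *
save(["wrist","scene"],"r"); crop("r","wrist",200,180,360,300,5,"r1"); crop("r","scene",295,175,345,225,14,"r2")
st=manip.read_state();print(st["position"],st["tool_rot"],st["wrist_force"],st["wrist_torque"])
E
```

```text
[0.57376042 0.05919993 0.23356867] [179.59244201  -0.21254914  47.70549436] [-1.37271185 -1.64359675 13.52466077] [-0.40614682  0.32244147 -0.05346551]
```

View pics/r2.png

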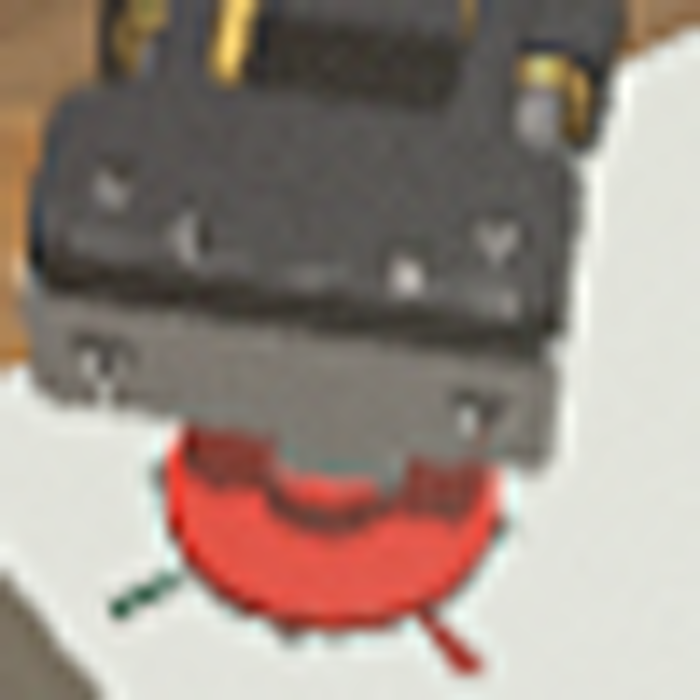

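View pics/r1.png

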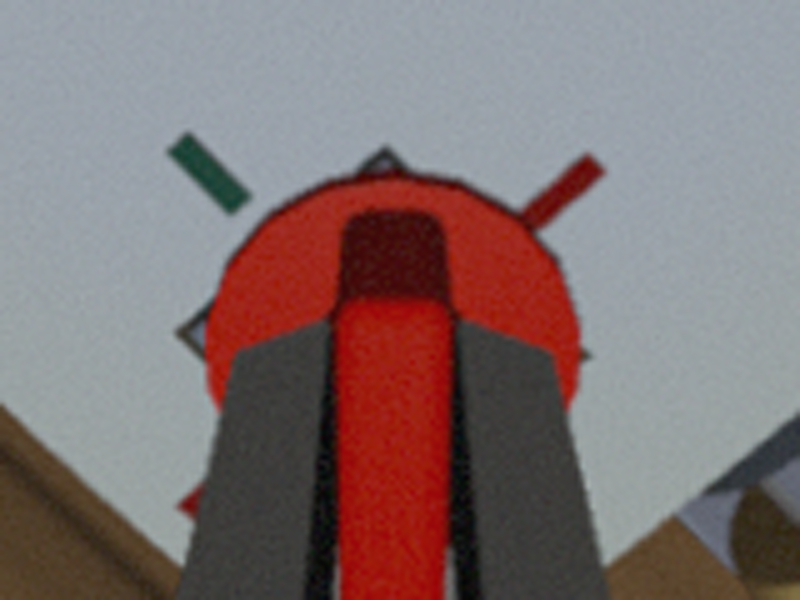

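Call:
{"name": "move_arm", "arguments": {"series": [0,-0.0004,-0.0004,0,0.13,0,-0.0003,-0.0003,0,0.13,0,0,0,0,0.13,0,0,0,0,0.13,0,0,0,0,0.13,0,0,0,0,0.13,0,0,0,0,0,0,0,0,0,0,0,0,0,0,0]}}

```text
time: 19.6
position: [0.5729, 0.0591, 0.2336]
tool_rot: [179.8, -0.5, 3.0]
wrist_force: [0.6, -1.5, 13.2]
width: 0.0128
```

```bash
python3 - <<'E'
from h import *
save(["wrist","scene"],"s"); crop("s","wrist",200,180,360,300,5,"s1"); crop("s","scene",295,175,345,225,14,"s2")
st=manip.read_state();print(st["position"],st["tool_rot"],st["wrist_force"],st["wrist_torque"])
E
```

```text
[0.57292815 0.05911475 0.23356396] [179.85044363  -0.46418152   3.01321796] [ 0.2829824  -2.07805487 13.21700367] [-0.40647168  0.29161591  0.03048893]
```

View pics/s1.png

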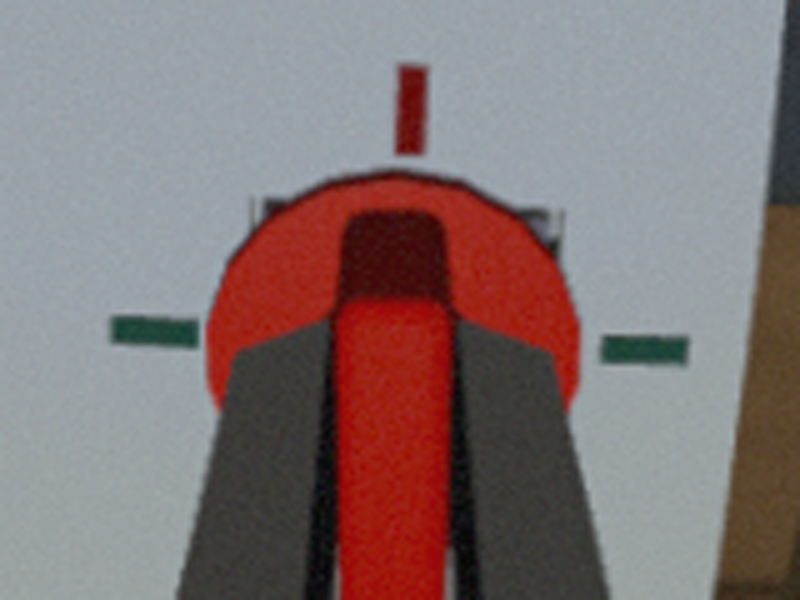

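View pics/s2.png

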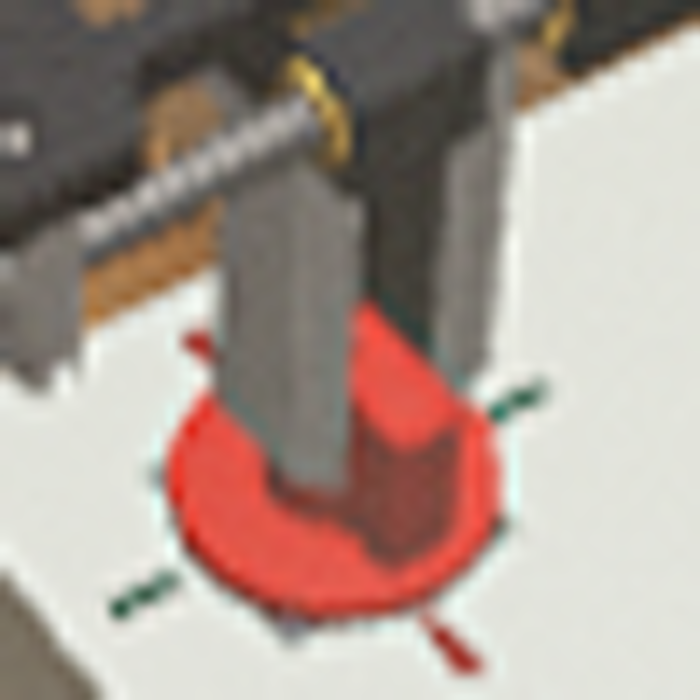

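Call:
{"name": "move_arm", "arguments": {"series": [0,0,0,0.0005,0.03,0,0,0,0.0005,0.01,0,0,0,0,0,0,0,0,0,0,0,0,0,0,0]}}

```text
time: 20.2
position: [0.573, 0.0589, 0.2335]
tool_rot: [179.8, -0.5, 0.7]
wrist_force: [-1.9, -2.9, 16.6]
width: 0.0125
```

```bash
python3 - <<'E'
from h import *
st=manip.read_state();print(st["position"],st["tool_rot"],st["wrist_force"],st["wrist_torque"],st["width"],st["qd"].round(2))
save(["scene"],"u"); crop("u","scene",270,150,390,240,6.5,"u2")
E
```

```text
[0.57301365 0.05893316 0.23349874] [179.83686642  -0.48482712   0.74074063] [-1.90646747 -2.94817938 16.62510415] [-0.48052788  0.63990193  0.03999844] 0.012503493127283546 [-0.02  0.    0.02  0.09  0.    0.01]
```

View pics/u2.png

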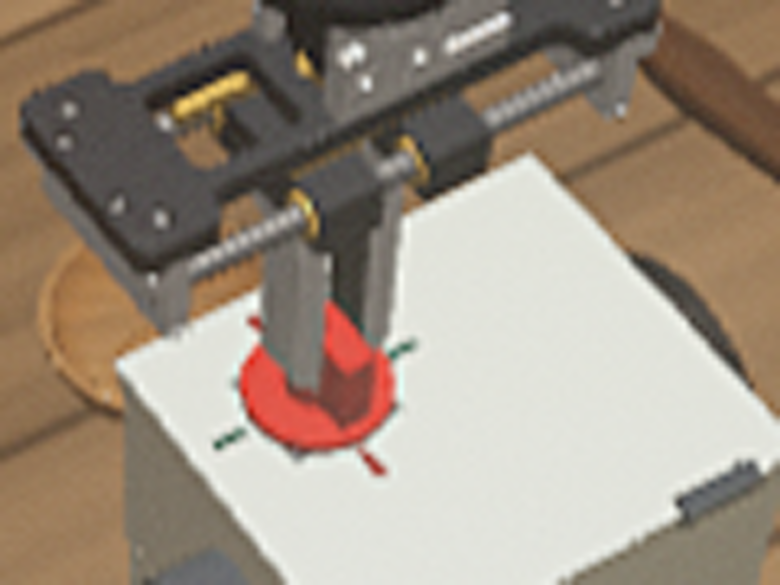

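The crop shows the cover shut and the flange flush in the socket at about scene (319,210). The wing lies along the red marks, at the locked direction, and the grip is holding. I'm handing in.

```bash
python3 -c "
from workcell import manip
print(manip.finish_job())"
```

```text
the job is handed in; nothing more can be done
None
```

I shut the pulley cover, put the red knob in its socket, pressed it flush and turned it a quarter turn clockwise. I handed the job in at about 20 s with the arm still gripping the knob and pressing it down. The hand-in gives no verdict.

**Last checks:**
- **Cover:** it looked fully shut in the pictures. It met a hard stop with the fingertips level with the cover's shut height, at 14.7 N.
- **Flange:** it looked flush in the last scene picture. The tool was within 0.1 mm of the height where the knob first bottomed out, pressing with 16.6 N against a spring of about 12 N.
- **Turn:** the tool was at yaw 0.7°, the same as the lathe's estimated yaw.
- **Grip:** the jaws were at 12.5 mm on the 13 mm wing with 50 N set, and the arm was still.
- **Other tools:** I saw no sign of touching them and kept clear of them, but I did not measure them again at the end.

**What went wrong or disagreed:**
- **Grip:** the first two grips closed on a boss below the wing, at 20 mm and 18.5 mm. I rose 13 mm in all before the jaws reached the wing.
- **Centring:** before insertion the scene camera put the knob about 3 mm off in x, while the wrist camera showed it within 0.5 mm. I trusted the wrist camera, and the knob went in without jamming. After the turn it looked about 1 mm off centre, inside the 5 mm allowed.

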